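Move the row of kitchen jars to the new rack in the same order

TASK

Move the four things that stand in the metal trays of the pale old rack (a tin, a salt shaker, a slim spice jar and a wider spread jar) into the four bays of the dark new rack, keeping them in the same order from left to right, one in each bay. Keep them upright, set each down on the floor of its bay rather than dropping it, and let go of them all.

Things in the scene. Friction and masses are not known exactly. Their poses are not given: they have to be found in the camera images.
- tin: Food tin, plain cylinder 57 mm in diameter, 72 mm high, closed metal top, the shortest of the four. Origin at the centre of its underside, z up. Loose; starts upright in tray_1, somewhere on the old rack; grip it across its diameter about 45 mm above its underside.
- shaker: Salt shaker of glass with a domed grey perforated top, 44 mm in diameter (34 mm above 70 mm), 90 mm high, no label; its foot is slightly rounded, so that it may lean 2 degrees. Origin at the centre of its underside, z up. Loose; starts upright in tray_2; grip about 50 mm above its underside.
- spice_jar: Slim spice jar with a red screw cap (fixed) and a dark blue label, 45 mm in diameter, 108 mm high, the tallest of the four. Origin at the centre of its underside, z up. Loose; starts upright in tray_3; grip about 70 mm above its underside.
- spread_jar: Wider glass jar with a white lid (fixed) and a brown-orange filling, 57 mm along its x by 62 mm along its y, 99 mm high, 0.44 kg, the heaviest. Origin at the centre of its underside, z up. Loose; starts upright in tray_4, its x axis within about 0.3 rad of the rack's x axis; grip across its x about 80 mm above its underside, with the fingertips at and just below the lid (lid 57 mm in diameter, its lower edge 88 mm up), so that nothing above the pads presses on it.
- old_rack: Old rack: pale wooden base board 92 mm deep (x) by 338 mm long (y), 8 mm thick, end cheeks 26 mm high, carrying a row of four shallow square metal trays. Fixed. Origin at the centre of its underside; z up, y along the row (towards the robot's left, within 0.25 rad), x away from the robot. The tray centres lie at y = +123, +41, -41, -123 mm.
- new_rack: New rack: one piece of dark wood, 92 mm deep (x) by 338 mm long (y), four empty bays in a row. Fixed. Origin at the centre of its underside; z up, y along the row (towards the robot's left, within 0.25 rad), x away from the robot. Bay centres at x = 0, y = +123, +41, -41, -123 mm (82 mm apart); bay floors at z = 12 mm; each bay is 80 mm by 78 mm inside, between dividers and rails that reach z = 24 mm; end cheeks 30 mm high.
- tray_1: The square aluminium tray (80 x 80 mm, rim 13 mm high, 2 mm walls, floor 4 mm thick) on the old rack in which the tin stands at the start. Fixed; the four trays look alike, and it marks that thing's place in the old row. Origin at the centre of its underside, 8 mm above the worktop; axes as those of the old rack.
- tray_2: The square aluminium tray (80 x 80 mm, rim 13 mm high, 2 mm walls, floor 4 mm thick) on the old rack in which the shaker stands at the start. Fixed; the four trays look alike, and it marks that thing's place in the old row. Origin at the centre of its underside, 8 mm above the worktop; axes as those of the old rack.
- tray_3: The square aluminium tray (80 x 80 mm, rim 13 mm high, 2 mm walls, floor 4 mm thick) on the old rack in which the spice jar stands at the start. Fixed; the four trays look alike, and it marks that thing's place in the old row. Origin at the centre of its underside, 8 mm above the worktop; axes as those of the old rack.
- tray_4: The square aluminium tray (80 x 80 mm, rim 13 mm high, 2 mm walls, floor 4 mm thick) on the old rack in which the spread jar stands at the start. Fixed; the four trays look alike, and it marks that thing's place in the old row. Origin at the centre of its underside, 8 mm above the worktop; axes as those of the old rack.
Not all that is in view belongs to the job. Leave any green or purple look-alike of the shaker alone.

How it is judged (in metres and radians):
At the end, for the whole second after the job is handed in: Each thing stands in the new rack's bay with the same place from the left as its starting tray had in the old rack: centre within 20 mm of the bay centre along and across the rack, underside within 5 mm of the bay floor, leaning less than 0.1 rad, at rest and released (x of tin in the frame of new_rack between -0.02 and 0.02 m and z of tin in the frame of new_rack between 0.007 and 0.017 m and ((y of tray_1 in the frame of old_rack between 0.093 and 0.153 m and y of tin in the frame of new_rack between 0.103 and 0.143 m) or (y of tray_1 in the frame of old_rack between 0.011 and 0.071 m and y of tin in the frame of new_rack between 0.021 and 0.061 m) or (y of tray_1 in the frame of old_rack between -0.071 and -0.011 m and y of tin in the frame of new_rack between -0.061 and -0.021 m) or (y of tray_1 in the frame of old_rack between -0.153 and -0.093 m and y of tin in the frame of new_rack between -0.143 and -0.103 m)) and angle between each of tin, shaker, spice_jar, spread_jar's own z axis and vertical below 0.1 rad and linear speed of each of tin, shaker, spice_jar, spread_jar below 0.02 m/s and angular speed of each of tin, shaker, spice_jar, spread_jar below 0.2 rad/s and contact force between the fingers and tin below 0.1 N and x of shaker in the frame of new_rack between -0.02 and 0.02 m and z of shaker in the frame of new_rack between 0.007 and 0.017 m and ((y of tray_2 in the frame of old_rack between 0.093 and 0.153 m and y of shaker in the frame of new_rack between 0.103 and 0.143 m) or (y of tray_2 in the frame of old_rack between 0.011 and 0.071 m and y of shaker in the frame of new_rack between 0.021 and 0.061 m) or (y of tray_2 in the frame of old_rack between -0.071 and -0.011 m and y of shaker in the frame of new_rack between -0.061 and -0.021 m) or (y of tray_2 in the frame of old_rack between -0.153 and -0.093 m and y of shaker in the frame of new_rack between -0.143 and -0.103 m)) and contact force between the fingers and shaker below 0.1 N and x of spice_jar in the frame of new_rack between -0.02 and 0.02 m and z of spice_jar in the frame of new_rack between 0.007 and 0.017 m and ((y of tray_3 in the frame of old_rack between 0.093 and 0.153 m and y of spice_jar in the frame of new_rack between 0.103 and 0.143 m) or (y of tray_3 in the frame of old_rack between 0.011 and 0.071 m and y of spice_jar in the frame of new_rack between 0.021 and 0.061 m) or (y of tray_3 in the frame of old_rack between -0.071 and -0.011 m and y of spice_jar in the frame of new_rack between -0.061 and -0.021 m) or (y of tray_3 in the frame of old_rack between -0.153 and -0.093 m and y of spice_jar in the frame of new_rack between -0.143 and -0.103 m)) and contact force between the fingers and spice_jar below 0.1 N and x of spread_jar in the frame of new_rack between -0.02 and 0.02 m and z of spread_jar in the frame of new_rack between 0.007 and 0.017 m and ((y of tray_4 in the frame of old_rack between 0.093 and 0.153 m and y of spread_jar in the frame of new_rack between 0.103 and 0.143 m) or (y of tray_4 in the frame of old_rack between 0.011 and 0.071 m and y of spread_jar in the frame of new_rack between 0.021 and 0.061 m) or (y of tray_4 in the frame of old_rack between -0.071 and -0.011 m and y of spread_jar in the frame of new_rack between -0.061 and -0.021 m) or (y of tray_4 in the frame of old_rack between -0.153 and -0.093 m and y of spread_jar in the frame of new_rack between -0.143 and -0.103 m)) and contact force between the fingers and spread_jar below 0.1 N); the robot touches nothing.
It fails at once if one of the four things is tipped over (leans more than 35 degrees) (angle between any of tin, shaker, spice_jar, spread_jar's own z axis and vertical above 0.61 rad).
It fails at once if one of the four things is let go over the new rack more than 25 mm above the bay floor ((x of tin in the frame of new_rack between -0.045 and 0.045 m and y of tin in the frame of new_rack between -0.17 and 0.17 m and z of tin in the frame of new_rack above 0.037 m and contact force between the fingers and tin below 0.05 N) or (x of shaker in the frame of new_rack between -0.045 and 0.045 m and y of shaker in the frame of new_rack between -0.17 and 0.17 m and z of shaker in the frame of new_rack above 0.037 m and contact force between the fingers and shaker below 0.05 N) or (x of spice_jar in the frame of new_rack between -0.045 and 0.045 m and y of spice_jar in the frame of new_rack between -0.17 and 0.17 m and z of spice_jar in the frame of new_rack above 0.037 m and contact force between the fingers and spice_jar below 0.05 N) or (x of spread_jar in the frame of new_rack between -0.045 and 0.045 m and y of spread_jar in the frame of new_rack between -0.17 and 0.17 m and z of spread_jar in the frame of new_rack above 0.037 m and contact force between the fingers and spread_jar below 0.05 N)).
It also fails if it takes over 118 s, if anything falls off the work surface, if the arm or the gripper's body presses on something with over 40 N, if the wrist force passes 120 N, or if a joint passes its speed limit or range.

ROBOT

A 6-joint arm with a two-finger parallel gripper is mounted at the origin on a cart in front of the work surface, level with it; the furniture and walls round the work are solid. World frame = base frame: x ahead of the robot, y to its left, z up, the work surface at z = 0. Lengths are in m, angles in degrees, forces in N, time in s.
With the tool pointing down it reaches from about 0.25 to 0.725 m from the base axis. Payload 9.7 kg.
Tool frame: the origin (TCP) lies on the centre line of the jaws, within the pads' length; the fingertips stand 17 mm ahead of it and the grasp point (between the pads) lies 2 mm behind it (bot.tip_extent is the distance from the TCP to the fingertips, in m); z points along the fingers, y is the line along which they close (so a half turn about z gives the same grasp; the last joint's range is limited). The gripper opens to 85 mm and grips with 20 to 120 N. Pads are 22 mm wide; open, the fingers measure 114 mm over their backs; the gripper's body (76 mm by 85 mm) begins 54 mm behind the grasp point. The pads swing forward as they close: fully open they stand 13 mm farther back than shut.
Start: joints at [-77.063, 4.979, 10.078, 95.1, 0, 90], TCP at [0.123, -0.536, 0.226] pointing down, gripper open.
Joint ranges: [-179.16, 179.16], [-48.56, 103.87], [-65.8, 70.77], [-126.05, 130.52], [-82.76, 87.17], [-180, 180]. Speed limits (degrees/s): [127.2, 127.2, 147.25, 180, 180, 180].

INTERFACE

Orientations are given as [roll, pitch, yaw] about the fixed x, y, z axes, in that order (R = Rz(yaw) Ry(pitch) Rx(roll)).
In Python, from workcell import bot gives the robot as it stands.
- The arm moves only by the tool carry_out, never from a script. Its argument "moves" is text: rows parted by semicolons, each of 7 numbers parted by spaces: the shift along the tool's x, y, z in mm, then the turn, a rotation vector about the tool's x, y, z in degrees, then the finger opening in mm, from 0 to 85.4. A call has 1 to 20 rows; each row is the pose to reach, as a shift and turn from the pose commanded when the call began, along the tool's axes at that moment; what a row does not reach only later rows make up. A row lasts 1/10 s, in which the tool goes at most 50 mm and 8.59 degrees, less where a joint would pass 70% of its speed; a pose out of reach is approached as far as the arm can. A call with a gripper value outside its range is refused whole. The fingers move at their own pace and stop on an object; "force" is the grip in N (left out, the last holds). Time passes only in rows, so rows that repeat a pose let the fingers close. It gives the time, the measured TCP pose, the force, the opening and the grip force at its end, in the units of the state.
- bot.get_obs(): the state, without advancing time (a new reading comes with each control period).
- bot.camera(name): name is "side" or "top" or "wrist"; returns a dict with "img" (384x512x3 uint8, red, green, blue), "mtx" (3x3 intrinsics, pixels), "position" and "orientation" of the camera in the world; the wrist camera has in their place "mount" (4x4, takes a point from camera to tool coordinates, whose origin is the TCP and whose axes are the flange's). Camera axes: x right, y up, looking along -z (the intrinsics and any distortion apply to the point x, -y, -z); pixel columns grow to the right and rows downward; lengths in m; the calibration is good to about 2 mm. A picture is of the moment at which its call begins: read the wrist's pose just before it. There is no depth.
- bot.job_done(): hands the job in; it is judged then, once.
The state is a dict: "time": time; "q": joint angles; "qd": joint speeds; "joint_efforts": joint torques, N m; "ee_pos": TCP position; "tcp_rot": TCP orientation; "wrist_force": force on the tool from outside, world axes, zero at the start; "torque": the same for the moment, N m; "opening": finger opening in m; "grasp_force": force on a finger pad.
Only numpy, scipy, OpenCV 4.12 (cv2) and the standard library are available. Lean on these libraries where they do the work, as an engineer would, in place of code of your own. Each camera call takes 0.05 s, during which the arm holds its last target. There are 200 camera calls.

## Working session

There is one attempt and no reset: what is moved stays moved. The work goes in short steps, Python scripts to look and compute and a tool call to move; the robot and the scene stay as the last step left them, time stands still between calls to the robot, and variables do not carry over. Pictures are saved under pics/ and viewed, at most 14 in all, crops included, and the job is handed in when it is done.

Besides the shell and the picture viewer there is one more tool, called after ">>>" in YAML: its name, and indented under it one key for each argument. carry_out: Moves the arm, as the interface text tells. Its arguments: {"type":"object","properties":{"moves":{"type":"string"},"force":{"type":"number"}},"required":["moves"]}

```bash
mkdir -p pics; cat > h.py <<'E'
import numpy as np, cv2
from scipy.spatial.transform import Rotation as R
from workcell import bot
def snap(n,f):
    o=bot.get_obs(); c=bot.camera(n); cv2.imwrite('pics/'+f+'.png',c['img'][...,::-1]); return o,c
E
python3 - <<'E'
from h import *
for n in ('top','side'):
    o,c=snap(n,n); print({k:v for k,v in c.items() if k!='img'})
print(o)
E
```

```text
{'mtx': array([[372.29853823,   0.        , 255.14826113],
       [  0.        , 372.29853823, 194.094101  ],
       [  0.        ,   0.        ,   1.        ]]), 'position': array([ 0.38177278, -0.00843217,  1.07797664]), 'orientation': array([  5.07832979,   0.7682391 , -90.97479576])}
{'mtx': array([[378.53614237,   0.        , 255.45902149],
       [  0.        , 378.53614237, 189.57659683],
       [  0.        ,   0.        ,   1.        ]]), 'position': array([-0.05610724,  0.73640906,  0.78946987]), 'orientation': array([  51.50570733,   -0.45445684, -144.62540695])}
{'time': 0.05, 'q': array([-7.70624103e+01,  5.00942442e+00,  1.00366327e+01,  9.50986581e+01,
        5.40677089e-04,  9.00013529e+01]), 'qd': array([-0.02215339,  0.08033572,  0.00308484, -0.06397051, -0.00030539,
       -0.01649399]), 'joint_efforts': array([-5.83377514e-04, -5.22084045e+01,  4.66113567e+01,  1.70447608e-02,
       -8.15911085e-05,  1.02394927e-05]), 'ee_pos': array([ 0.12309324, -0.5358254 ,  0.22581865]), 'tcp_rot': array([-1.79928550e+02, -5.38989619e-04,  1.29362361e+01]), 'wrist_force': array([-0.01095057,  0.87258325, -0.27384807]), 'torque': array([0.0080406 , 0.02811583, 0.03854493]), 'grasp_force': 0.0, 'opening': 0.08538114914407562}
```

View pics/top.png

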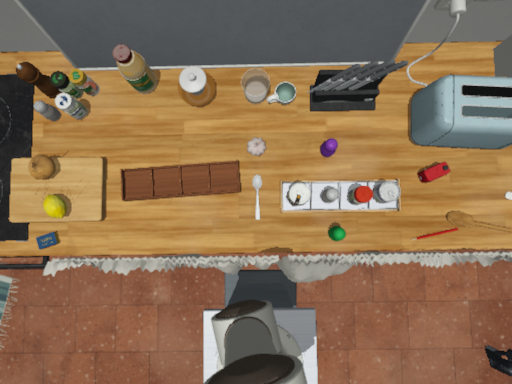

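View pics/side.png

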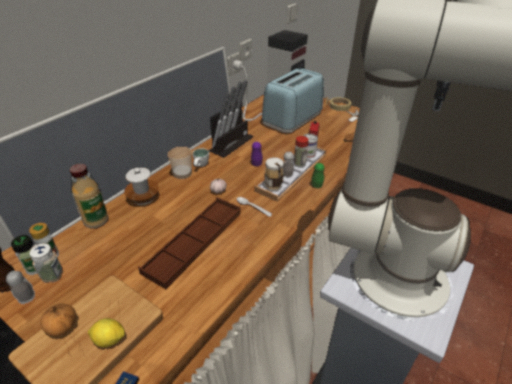

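The top view shows the dark new rack at (122–241, 162–199) px and the old rack at (281–399, 179–212). A purple look-alike is at (329,148) and a green one at (337,233). I'll enlarge both views of the old row.

```bash
python3 - <<'E'
from h import *
a=cv2.imread('pics/top.png')[165:225,270:410]; b=cv2.imread('pics/side.png')[130:200,250:335]
a=cv2.resize(a,(700,300),interpolation=cv2.INTER_CUBIC)
b=cv2.resize(b,(350,288),interpolation=cv2.INTER_CUBIC)
c=cv2.resize(cv2.imread('pics/top.png')[150:210,110:250],(350,150),interpolation=cv2.INTER_CUBIC)
o=np.zeros((590,700,3),np.uint8); o[:300]=a; o[302:590,:350]=b; o[302:452,350:]=c
cv2.imwrite('pics/crop1.png',o)
E
```

```text
(no output)
```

View pics/crop1.png

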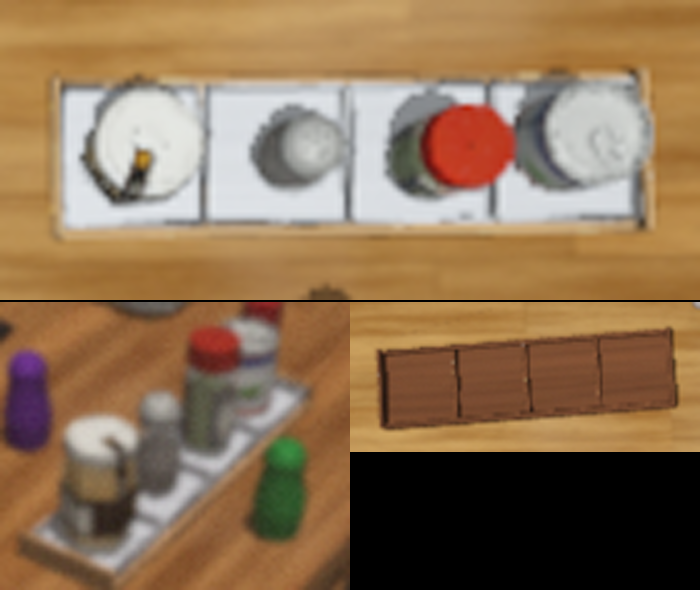

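Left to right, the old row is:
- **Spread jar** at (299,193): white lid over brown filling.
- **Shaker** at (333,194): grey dome.
- **Spice jar** at (364,194): red cap.
- **Tin** at (389,189): shortest, grey metal top.

The purple and green shakers are off the rack, so I'll leave them alone.

```bash
cat >> h.py <<'E'
def rayw(c,uv,z,pose=None):
    uv=np.atleast_2d(np.asarray(uv,float)); K=c['mtx']
    d=np.c_[(uv[:,0]-K[0,2])/K[0,0],-(uv[:,1]-K[1,2])/K[1,1],-np.ones(len(uv))]
    if pose is None: p=c['position'];M=R.from_euler('xyz',c['orientation'],degrees=True).as_matrix()
    else:
        T=np.eye(4);T[:3,:3]=R.from_euler('xyz',pose['tcp_rot'],degrees=True).as_matrix();T[:3,3]=pose['ee_pos'];T=T@c['mount']
        p=T[:3,3];M=T[:3,:3]
    w=d@M.T
    return p+w*((np.asarray(z)-p[2])/w[:,2])[:,None]
def move(goal,yaw,pose=None):
    "shift in tool axes (mm) and turn about tool z (deg)"
    o=pose or bot.get_obs(); r=R.from_euler('xyz',o['tcp_rot'],degrees=True)
    g=R.from_euler('xyz',[180,0,yaw],degrees=True)
    print('tcp',o['ee_pos'].round(4),o['tcp_rot'].round(2),'shift',(r.inv().apply(np.array(goal)-o['ee_pos'])*1e3).round(1),'turn',(r.inv()*g).as_rotvec(degrees=True).round(2))
E
python3 - <<'E'
from h import *
c=bot.camera('top'); img=c['img']
hsv=cv2.cvtColor(img,cv2.COLOR_RGB2HSV)
print(rayw(c,[[299.4,193],[332.6,193.6],[364,194.2],[389.2,189.4]],np.array([.111,.102,.120,.084])).round(4))
# old board corners FL, FR, BL, BR of crop
k=np.array([[52,238],[655,230],[52,78],[648,68]])/5+[270,165]
w=rayw(c,k,.026); print('old',w.round(3),w.mean(0))
m=((img[...,0]<140)&(img.sum(2)<300)).astype(np.uint8); m[:150]=0;m[210:]=0;m[:,:110]=0;m[:,250:]=0
m=cv2.morphologyEx(m,cv2.MORPH_OPEN,np.ones((3,3)))
cs,_=cv2.findContours(m,0,2);q=max(cs,key=cv2.contourArea);r=cv2.minAreaRect(q);print(r)
w=rayw(c,cv2.boxPoints(r),.024);print('new',w.round(3),w.mean(0))
wc=w.mean(0); print([np.linalg.norm(w[i]-w[(i+1)%4]).round(3) for i in range(4)])
move([.37,-.2,.3],90)
E
```

```text
[[ 0.4687 -0.1122  0.111 ]
 [ 0.4663 -0.2001  0.102 ]
 [ 0.4617 -0.2771  0.12  ]
 [ 0.4764 -0.3548  0.084 ]]
old [[ 0.422 -0.066  0.026]
 [ 0.42  -0.405  0.026]
 [ 0.513 -0.068  0.026]
 [ 0.512 -0.406  0.026]] [ 0.46672662 -0.23638115  0.026     ]
((180.61419677734375, 180.59898376464844), (31.918678283691406, 119.55255126953125), 85.91438293457031)
new [[0.555 0.392 0.024]
 [0.573 0.048 0.024]
 [0.482 0.043 0.024]
 [0.463 0.384 0.024]] [0.51845153 0.21675595 0.024     ]
[np.float64(0.344), np.float64(0.092), np.float64(0.341), np.float64(0.092)]
tcp [ 0.1231 -0.5358  0.226 ] [-179.94    0.     12.94] shift [ 315.8 -272.1  -73.8] turn [-5.000e-02 -4.000e-02 -7.706e+01]
```

Next I'll move over the left part of the old row and turn the jaws fore-aft.

>>> carry_out:
  moves: "393 -295 -104 0 0 -77 85; 393 -295 -104 0 0 -77 85; 393 -295 -104 0 0 -77 85; 393 -295 -104 0 0 -77 85; 393 -295 -104 0 0 -77 85; 393 -295 -104 0 0 -77 85; 393 -295 -104 0 0 -77 85; 393 -295 -104 0 0 -77 85; 393 -295 -104 0 0 -77 85; 393 -295 -104 0 0 -77 85; 393 -295 -104 0 0 -77 85; 393 -295 -104 0 0 -77 85; 393 -295 -104 0 0 -77 85; 393 -295 -104 0 0 -77 85; 393 -295 -104 0 0 -77 85; 393 -295 -104 0 0 -77 85; 393 -295 -104 0 0 -77 85; 393 -295 -104 0 0 -77 85"
  force: 50

```text
time: 1.95
ee_pos: [0.44, -0.1608, 0.3305]
tcp_rot: [180.0, 0.0, 89.9]
wrist_force: [-0.8, 0.1, 0.4]
opening: 0.0854
grasp_force: 0.0
```

```bash
python3 - <<'E'
from h import *
o,c=snap('wrist','w1'); print(o['ee_pos'],o['tcp_rot'],c['mount'].round(3).tolist(),c['mtx'].round(1).tolist())
E
```

```text
[ 0.43996126 -0.16078056  0.33050661] [1.79996769e+02 1.05814757e-03 8.99074615e+01] [[-0.001, 0.961, 0.277, 0.072], [1.0, 0.001, 0.001, -0.001], [0.001, 0.277, -0.961, -0.147], [0.0, 0.0, 0.0, 1.0]] [[336.3, 0.0, 251.4], [0.0, 336.3, 192.7], [0.0, 0.0, 1.0]]
```

View pics/w1.png

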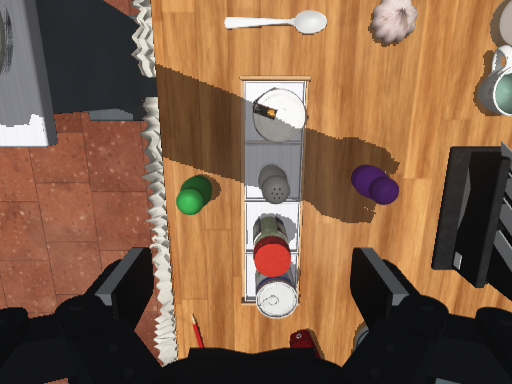

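The wrist view puts the lid centres at spread (279,114), shaker (275,187), spice (272,254) and tin (277,297). The dark mark on the spread lid is at (265,110).

```bash
python3 - <<'E'
from h import *
o,c=bot.get_obs(),bot.camera('wrist')
print(rayw(c,[[279.5,114.5],[275,187],[272,254],[277,297]],np.array([.111,.102,.120,.084]),o).round(4))
print(rayw(c,[[243,80],[307,80],[242,303]],.034,o).round(4))
b=cv2.imread('pics/w1.png')[70:150,230:330]; cv2.imwrite('pics/crop2.png',cv2.resize(b,None,fx=6,fy=6,interpolation=cv2.INTER_CUBIC))
E
```

```text
[[ 0.4688 -0.1084  0.111 ]
 [ 0.466  -0.1907  0.102 ]
 [ 0.4626 -0.2669  0.12  ]
 [ 0.4726 -0.348   0.084 ]]
[[ 0.4285 -0.0702  0.034 ]
 [ 0.5086 -0.0704  0.034 ]
 [ 0.424  -0.3912  0.034 ]]
```

View pics/crop2.png

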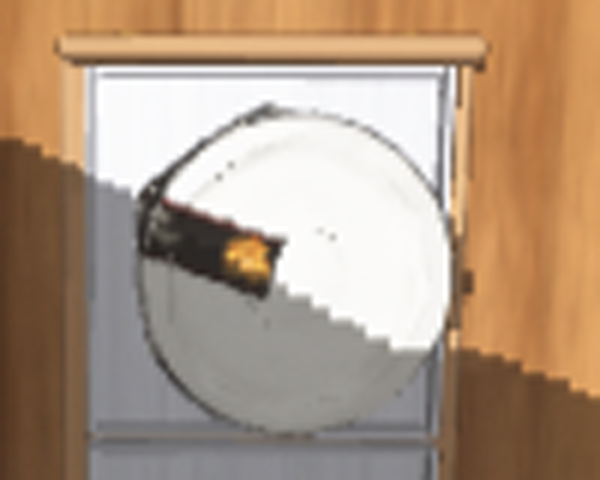

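The marked strip on the lid slants by about 17°, so the jar's x axis is at yaw ≈ -17°. I'll take the spread jar first.

>>> carry_out:
  moves: "51 29 40 0 0 8 85; 51 29 80 0 0 17 85; 51 29 110 0 0 17 85; 51 29 110 0 0 17 85; 51 29 140 0 0 17 85; 51 29 165 0 0 17 85; 51 29 190 0 0 17 85; 51 29 215 0 0 17 85; 51 29 232 0 0 17 85; 51 29 240 0 0 17 85; 51 29 240 0 0 17 85; 51 29 240 0 0 17 70; 51 29 240 0 0 17 60; 51 29 240 0 0 17 50; 51 29 240 0 0 17 50; 51 29 240 0 0 17 50; 51 29 240 0 0 17 50; 51 29 240 0 0 17 50; 51 29 240 0 0 17 50; 51 29 240 0 0 17 50"
  force: 50

```text
time: 4.05
ee_pos: [0.4699, -0.1098, 0.0924]
tcp_rot: [179.9, -0.0, 72.9]
wrist_force: [-1.8, 0.7, 8.2]
opening: 0.0551
grasp_force: 52.0
```

```bash
python3 - <<'E'
from h import *
move([.509,.338,.15],93)
E
```

```text
tcp [ 0.4699 -0.1098  0.0924] [179.85  -0.    72.94] shift [439.5 -93.8 -57.8] turn [ 1.500e-01  2.000e-02 -2.006e+01]
```

>>> carry_out:
  moves: "0 0 -5 0 0 0 50; 0 0 -20 0 0 0 50; 0 0 -45 0 0 0 50; 0 0 -75 0 0 0 50; 15 -3 -105 0 0 -2 50; 40 -7 -135 0 0 -5 50; 70 -13 -165 0 0 -8 50; 100 -18 -190 0 0 -11 50; 135 -25 -210 0 0 -14 50; 170 -31 -225 0 0 -17 50; 205 -38 -235 0 0 -20 50; 235 -44 -240 0 0 -20 50; 250 -47 -240 0 0 -20 50; 257 -48 -240 0 0 -20 50; 257 -48 -240 0 0 -20 50; 257 -48 -240 0 0 -20 50; 257 -48 -240 0 0 -20 50"

```text
time: 5.75
ee_pos: [0.4986, 0.1491, 0.3305]
tcp_rot: [-180.0, 0.0, 92.9]
wrist_force: [-0.2, 0.4, -3.7]
opening: 0.055
grasp_force: 54.0
```

```bash
python3 - <<'E'
from h import *
o,c=snap('wrist','w2'); np.savez('w2.npz',p=o['ee_pos'],r=o['tcp_rot'])
print(o['ee_pos'],o['tcp_rot'],o['opening'])
E
```

```text
[0.49858575 0.1491117  0.33054592] [-1.79990626e+02  1.43419702e-02  9.28591902e+01] 0.0549519358062841
```

View pics/w2.png

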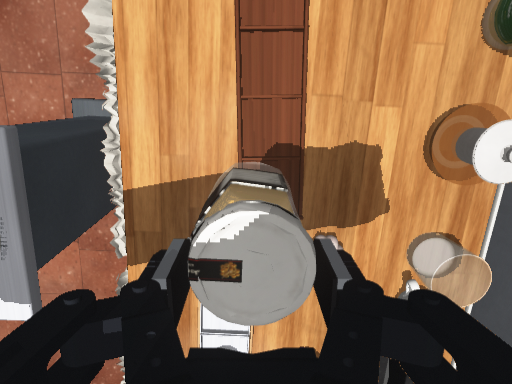

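The strip now lies level, so the jar is squarely gripped across its x. The rack dividers show at rows 28, 97 and 157, and the rack's sides at columns 238 and 307.

```bash
python3 - <<'E'
from h import *
d=np.load('w2.npz');o=dict(ee_pos=d['p'],tcp_rot=d['r']);c=bot.camera('wrist')
g=cv2.cvtColor(cv2.imread('pics/w2.png'),cv2.COLOR_BGR2GRAY).astype(int)
print('col272',[(r,g[r,258:288].mean().round()) for r in list(range(22,34))+list(range(91,103))+list(range(150,162))])
for r in (10,60,130): print(r,[(x,g[r-1:r+2,x].mean().round()) for x in list(range(232,246))+list(range(300,312))])
w=rayw(c,[[240,28],[304,28],[241,97],[304,97],[272,28],[272,97],[272,157]],.024,o);print(w.round(4))
w=rayw(c,[[236,10],[308,10],[238,60],[307.5,60],[238,130],[306,130]],.024,o);print(w.round(4))
E
```

```text
col272 [(22, np.float64(86.0)), (23, np.float64(86.0)), (24, np.float64(86.0)), (25, np.float64(75.0)), (26, np.float64(90.0)), (27, np.float64(92.0)), (28, np.float64(73.0)), (29, np.float64(39.0)), (30, np.float64(35.0)), (31, np.float64(58.0)), (32, np.float64(82.0)), (33, np.float64(86.0)), (91, np.float64(87.0)), (92, np.float64(87.0)), (93, np.float64(87.0)), (94, np.float64(79.0)), (95, np.float64(91.0)), (96, np.float64(96.0)), (97, np.float64(83.0)), (98, np.float64(63.0)), (99, np.float64(82.0)), (100, np.float64(87.0)), (101, np.float64(87.0)), (102, np.float64(86.0)), (150, np.float64(57.0)), (151, np.float64(57.0)), (152, np.float64(57.0)), (153, np.float64(55.0)), (154, np.float64(54.0)), (155, np.float64(54.0)), (156, np.float64(43.0)), (157, np.float64(43.0)), (158, np.float64(55.0)), (159, np.float64(53.0)), (160, np.float64(47.0)), (161, np.float64(48.0))]
10 [(232, np.float64(171.0)), (233, np.float64(165.0)), (234, np.float64(124.0)), (235, np.float64(65.0)), (236, np.float64(81.0)), (237, np.float64(80.0)), (238, np.float64(59.0)), (239, np.float64(36.0)), (240, 
[... 1388 characters left out ...]
.0)), (243, np.float64(86.0)), (244, np.float64(85.0)), (245, np.float64(85.0)), (300, np.float64(53.0)), (301, np.float64(57.0)), (302, np.float64(84.0)), (303, np.float64(86.0)), (304, np.float64(75.0)), (305, np.float64(90.0)), (306, np.float64(171.0)), (307, np.float64(180.0)), (308, np.float64(171.0)), (309, np.float64(174.0)), (310, np.float64(181.0)), (311, np.float64(181.0))]
[[0.4759 0.2997 0.024 ]
 [0.5545 0.3035 0.024 ]
 [0.4804 0.2182 0.024 ]
 [0.5621 0.2222 0.024 ]
 [0.5152 0.3016 0.024 ]
 [0.5206 0.2201 0.024 ]
 [0.5258 0.1417 0.024 ]]
[[0.4703 0.3194 0.024 ]
 [0.5575 0.3236 0.024 ]
 [0.4748 0.2628 0.024 ]
 [0.5623 0.2671 0.024 ]
 [0.4781 0.1757 0.024 ]
 [0.5686 0.1802 0.024 ]]
```

>>> carry_out:
  moves: "10 1 0 0 0 0 50; 35 4 10 0 0 0 50; 65 8 30 0 0 0 50; 100 12 55 0 0 0 50; 135 16 85 0 0 0 50; 165 20 115 0 0 0 50; 185 23 145 0 0 0 50; 192 23 170 0 0 0 50; 192 23 190 0 0 0 50; 192 23 205 0 0 0 50; 192 23 215 0 0 0 50; 192 23 218 0 0 0 50; 192 23 218 0 0 0 50; 192 23 218 0 0 0 50"

```text
time: 7.25
ee_pos: [0.5123, 0.3432, 0.1137]
tcp_rot: [179.9, -0.0, 92.9]
wrist_force: [-0.1, -0.1, -4.0]
opening: 0.0552
grasp_force: 54.1
```

```bash
python3 - <<'E'
from h import *
o,c=snap('side','s2'); t=snap('top','t2')[1]
b=cv2.imread('pics/s2.png')[170:300,130:260]; a=cv2.imread('pics/t2.png')[130:230,100:250]
z=np.zeros((520,800,3),np.uint8); z[:400,:400]=cv2.resize(b,(400,400),interpolation=cv2.INTER_CUBIC); z[:267,400:]=cv2.resize(a,(400,267),interpolation=cv2.INTER_CUBIC); cv2.imwrite('pics/crop3.png',z)
E
```

```text
(no output)
```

View pics/crop3.png

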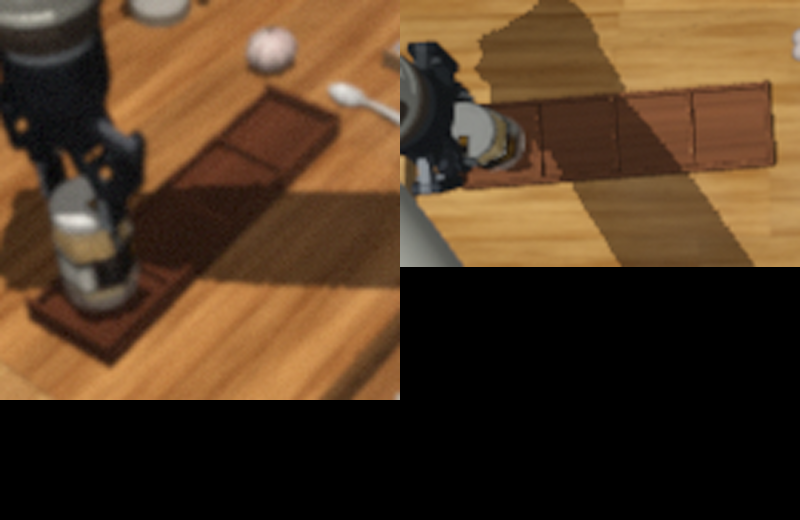

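The jar's underside at crop (100,297) sits over the centre of the leftmost bay, about (98,302). I'll lower it.

>>> carry_out:
  moves: "0 0 6 0 0 0 50; 0 0 12 0 0 0 50; 0 0 17 0 0 0 50; 0 0 20 0 0 0 50; 0 0 22 0 0 0 50; 0 0 22 0 0 0 50; 0 0 22 0 0 0 50"

```text
time: 8.05
ee_pos: [0.5116, 0.3431, 0.0925]
tcp_rot: [180.0, -0.1, 92.9]
wrist_force: [-5.2, -3.4, 10.9]
opening: 0.055
grasp_force: 55.5
```

>>> carry_out:
  moves: "0 0 0 0 0 0 58; 0 0 0 0 0 0 65; 0 0 0 0 0 0 75; 0 0 0 0 0 0 85; 0 0 0 0 0 0 85; 0 0 -10 0 0 0 85; 0 0 -40 0 0 0 85; 0 0 -80 0 0 0 85; 0 0 -120 0 0 0 85; -40 -5 -130 0 0 1 85; -90 -12 -130 0 0 2 85; -140 -19 -130 0 0 3 85; -190 -26 -130 0 0 3 85; -240 -33 -130 0 0 3 85; -290 -40 -130 0 0 3 85; -340 -46 -130 0 0 3 85; -390 -53 -130 0 0 3 85; -440 -60 -130 0 0 3 85; -490 -67 -130 0 0 3 85; -525 -72 -130 0 0 3 85"

```text
time: 10.05
ee_pos: [0.4661, -0.1874, 0.2215]
tcp_rot: [179.9, 0.0, 89.9]
wrist_force: [-0.3, -0.1, 0.1]
opening: 0.0851
grasp_force: 0.0
```

>>> carry_out:
  moves: "0 0 0 0 0 0 85; 0 0 0 0 0 0 85; 0 0 0 0 0 0 85"

```text
time: 10.35
ee_pos: [0.4669, -0.1843, 0.221]
tcp_rot: [180.0, -0.0, 90.0]
wrist_force: [-0.1, 0.3, -0.3]
opening: 0.0853
grasp_force: 0.0
```

```bash
python3 - <<'E'
from h import *
o,c=snap('wrist','w3'); np.savez('w3.npz',p=o['ee_pos'],r=o['tcp_rot']); print(o['ee_pos'],o['tcp_rot'])
t=snap('top','t3')[1]
z=np.zeros((600,760,3),np.uint8); z[:384,:512]=cv2.imread('pics/w3.png'); z[390:590,:]=cv2.resize(cv2.imread('pics/t3.png')[130:210,110:414],(760,200),interpolation=cv2.INTER_CUBIC); cv2.imwrite('pics/c4.png',z)
E
```

```text
[ 0.46693023 -0.18425348  0.22096154] [ 1.79975503e+02 -2.18320068e-03  8.99671608e+01]
```

View pics/c4.png

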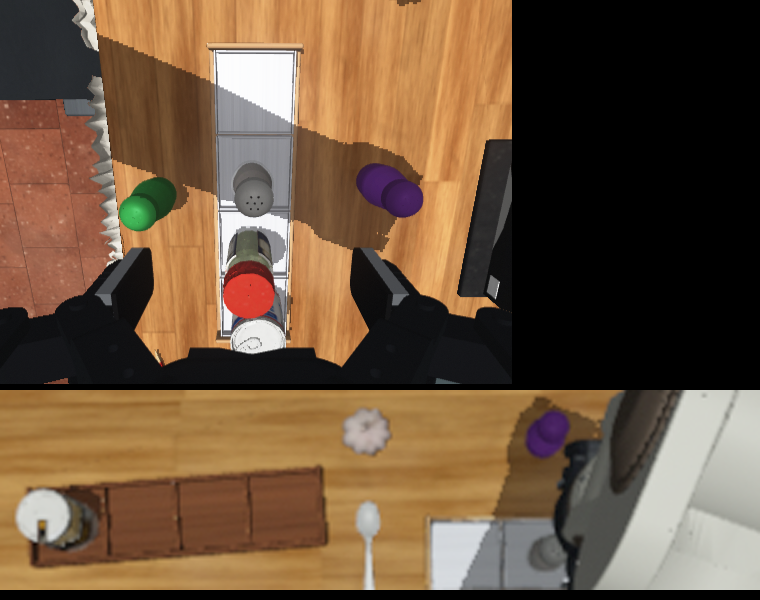

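The spread jar stands in bay 1. The shaker's dome is at (254,198), with its foot's far edge at (252,163). The red cap is at (249,296).

```bash
python3 - <<'E'
from h import *
d=np.load('w3.npz');o=dict(ee_pos=d['p'],tcp_rot=d['r']);c=bot.camera('wrist')
print(rayw(c,[[255,203],[254,198],[252,163],[249,296],[254,134],[254,209],[216,170],[293,170]],np.array([.102,.092,.022,.12,.021,.021,.021,.021]),o).round(4))
g=cv2.imread('pics/t3.png');t=bot.camera('top')
k=np.array([[44/2.5+110,130+(515-390)/2.5],[90/2.5+110,130+(518-390)/2.5]]);print('jar',rayw(t,k,[.111,.012]).round(4))
E
```

```text
[[ 0.4688 -0.1984  0.102 ]
 [ 0.4681 -0.1971  0.092 ]
 [ 0.4665 -0.1803  0.022 ]
 [ 0.4637 -0.2749  0.12  ]
 [ 0.4685 -0.1504  0.021 ]
 [ 0.4686 -0.2314  0.021 ]
 [ 0.4285 -0.1879  0.021 ]
 [ 0.5097 -0.188   0.021 ]]
jar [[0.5112 0.3377 0.111 ]
 [0.52   0.3196 0.012 ]]
```

>>> carry_out:
  moves: "-10 1 25 0 0 0 85; -15 1 60 0 0 0 85; -15 1 95 0 0 0 85; -15 1 125 0 0 0 85; -15 1 148 0 0 0 85; -15 1 158 0 0 0 85; -15 1 161 0 0 0 85; -15 1 161 0 0 0 75; -15 1 161 0 0 0 60; -15 1 161 0 0 0 45; -15 1 161 0 0 0 38; -15 1 161 0 0 0 38; -15 1 161 0 0 0 38; -15 1 161 0 0 0 38; -15 1 161 0 0 0 38; -15 1 161 0 0 0 38"
  force: 40

```text
time: 12.15
ee_pos: [0.4678, -0.1999, 0.0594]
tcp_rot: [-180.0, -0.0, 89.9]
wrist_force: [-0.2, 0.0, -0.3]
opening: 0.0382
grasp_force: 0.0
```

```bash
python3 - <<'E'
from h import *
o,c=snap('wrist','w4'); snap('side','s4'); print(o['opening'],o['grasp_force'])
z=np.zeros((400,800,3),np.uint8); z[:400,:400]=cv2.resize(cv2.imread('pics/w4.png')[150:384,100:400],(400,312)).__class__ and cv2.resize(cv2.imread('pics/w4.png')[144:384,130:370],(400,400)); z[:,400:]=cv2.resize(cv2.imread('pics/s4.png')[120:210,250:340],(400,400),interpolation=cv2.INTER_CUBIC); cv2.imwrite('pics/c5.png',z)
E
```

```text
0.03821863072632989 0.0
```

View pics/c5.png

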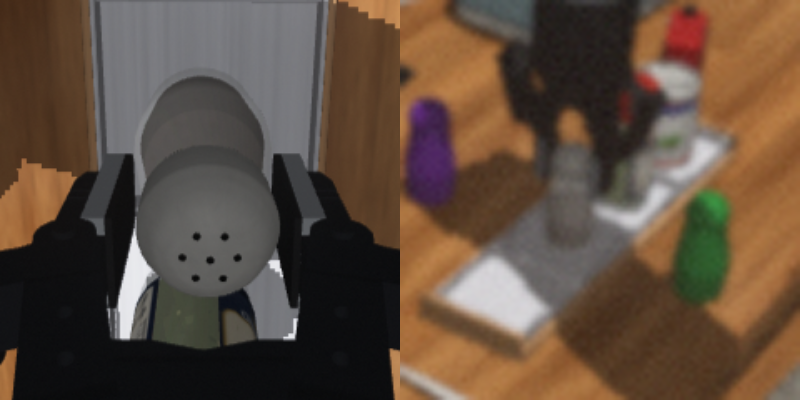

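The fingers straddle the shaker, which has a narrower waist than expected, and the opening was limited to 38. I'll close further.

>>> carry_out:
  moves: "0 0 0 0 0 0 32; 0 0 0 0 0 0 26; 0 0 0 0 0 0 20; 0 0 0 0 0 0 20; 0 0 0 0 0 0 20; 0 0 0 0 0 0 20"
  force: 40

```text
time: 12.85
ee_pos: [0.468, -0.2, 0.0598]
tcp_rot: [180.0, 0.0, 89.9]
wrist_force: [-1.3, -0.2, 5.9]
opening: 0.0328
grasp_force: 39.7
```

>>> carry_out:
  moves: "0 0 -10 0 0 0 20; 0 0 -35 0 0 0 20; 0 0 -65 0 0 0 20; 10 1 -90 0 0 0 20; 35 4 -100 0 0 0 20; 70 7 -100 0 0 -1 20; 110 12 -100 0 0 -1 20; 150 16 -100 0 0 -2 20; 190 20 -100 0 0 -2 20; 230 24 -100 0 0 -3 20; 270 28 -100 0 0 -3 20; 310 32 -100 0 0 -3 20; 350 37 -100 0 0 -3 20; 390 41 -100 0 0 -3 20; 420 44 -100 0 0 -3 20; 445 47 -95 0 0 -3 20; 457 48 -80 0 0 -3 20; 460 48 -60 0 0 -3 20; 460 48 -40 0 0 -3 20; 460 48 -25 0 0 -3 20"

```text
time: 14.85
ee_pos: [0.5155, 0.2594, 0.0822]
tcp_rot: [-179.9, 0.1, 92.9]
wrist_force: [0.1, -0.6, -1.2]
opening: 0.0328
grasp_force: 39.4
```

>>> carry_out:
  moves: "0 0 7 0 0 0 20; 0 0 14 0 0 0 20; 0 0 20 0 0 0 20; 0 0 24 0 0 0 20; 0 0 25 0 0 0 20; 0 0 25 0 0 0 20; 0 0 25 0 0 0 20"

```text
time: 15.55
ee_pos: [0.5165, 0.2601, 0.0599]
tcp_rot: [180.0, -0.0, 92.9]
wrist_force: [0.0, -0.8, 0.7]
opening: 0.0328
grasp_force: 39.7
```

>>> carry_out:
  moves: "0 0 0 0 0 0 36; 0 0 0 0 0 0 50; 0 0 0 0 0 0 65; 0 0 0 0 0 0 75; 0 0 0 0 0 0 75; 0 0 -15 0 0 0 75; 0 0 -50 0 0 0 75; 0 0 -95 0 0 0 75; 0 0 -140 0 0 0 75; -40 -6 -160 0 0 1 80; -90 -13 -160 0 0 2 80; -140 -21 -160 0 0 3 85; -190 -28 -160 0 0 3 85; -240 -36 -160 0 0 3 85; -290 -43 -160 0 0 3 85; -340 -51 -160 0 0 3 85; -390 -58 -160 0 0 3 85; -440 -66 -160 0 0 3 85; -490 -73 -160 0 0 3 85; -533 -79 -160 0 0 3 85"

```text
time: 17.55
ee_pos: [0.4641, -0.2784, 0.221]
tcp_rot: [179.9, 0.0, 89.9]
wrist_force: [0.3, 0.9, -0.3]
opening: 0.0848
grasp_force: 0.0
```

>>> carry_out:
  moves: "0 0 0 0 0 0 85; 0 0 0 0 0 0 85; 0 0 0 0 0 0 85"

```text
time: 17.85
ee_pos: [0.4649, -0.2755, 0.2202]
tcp_rot: [180.0, 0.0, 90.0]
wrist_force: [0.8, 0.1, -0.3]
opening: 0.0849
grasp_force: 0.0
```

```bash
python3 - <<'E'
from h import *
o,c=snap('wrist','w6'); np.savez('w6.npz',p=o['ee_pos'],r=o['tcp_rot']); print(o['ee_pos'],o['tcp_rot'])
img=c['img'].astype(int)
m=((img[...,0]>190)&(img[...,1]<90)&(img[...,2]<90)).astype(np.uint8)
cs,_=cv2.findContours(m,0,2);q=max(cs,key=cv2.contourArea);(x,y),r=cv2.minEnclosingCircle(q);print((x,y),r,rayw(c,[[x,y]],.12,o))
snap('top','t6'); snap('side','s6')
z=np.zeros((600,760,3),np.uint8); z[:384,:512]=cv2.imread('pics/w6.png'); z[:250,512:]=cv2.resize(cv2.imread('pics/s6.png')[180:300,130:249],(248,250)); z[390:590,:]=cv2.resize(cv2.imread('pics/t6.png')[130:210,110:414],(760,200),interpolation=cv2.INTER_CUBIC); cv2.imwrite('pics/c6.png',z)
E
```

```text
[ 0.46486929 -0.27554613  0.22023767] [1.79964562e+02 4.12869853e-03 8.99665087e+01]
(164.0, 331.5) 30.203575134277344 [[ 0.38766789 -0.40087921  0.12      ]]
```

View pics/c6.png

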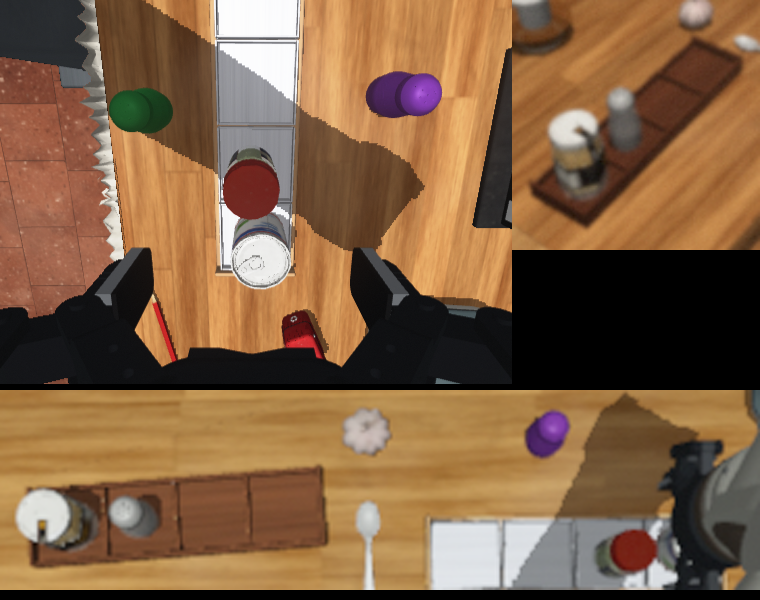

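The spread jar and shaker stand upright in bays 1 and 2. The red cap is at wrist (251,190), in shadow, and the tin's top at (261,260). The mask had picked the red toy at (300,331).

```bash
python3 - <<'E'
from h import *
d=np.load('w6.npz');o=dict(ee_pos=d['p'],tcp_rot=d['r']);c=bot.camera('wrist')
print(rayw(c,[[251,190.5],[261,260]],np.array([.12,.084]),o).round(4))
t=bot.camera('top');print(rayw(t,[[110+632/2.5,130+(551-390)/2.5]],.12).round(4))
E
```

```text
[[ 0.4635 -0.2737  0.12  ]
 [ 0.4726 -0.351   0.084 ]]
[[ 0.4613 -0.274   0.12  ]]
```

>>> carry_out:
  moves: "2 -2 25 0 0 0 85; 2 -2 60 0 0 0 85; 2 -2 95 0 0 0 85; 2 -2 120 0 0 0 85; 2 -2 135 0 0 0 85; 2 -2 140 0 0 0 85; 2 -2 140 0 0 0 75; 2 -2 140 0 0 0 65; 2 -2 140 0 0 0 55; 2 -2 140 0 0 0 45; 2 -2 140 0 0 0 30; 2 -2 140 0 0 0 30; 2 -2 140 0 0 0 30; 2 -2 140 0 0 0 30; 2 -2 140 0 0 0 30; 2 -2 140 0 0 0 30"
  force: 45

```text
time: 19.7
ee_pos: [0.4633, -0.2746, 0.0806]
tcp_rot: [179.9, 0.1, 89.9]
wrist_force: [0.3, 0.6, 5.6]
opening: 0.0434
grasp_force: 45.4
```

>>> carry_out:
  moves: "0 0 -10 0 0 0 30; 0 0 -35 0 0 0 30; 0 0 -65 0 0 0 30; 10 1 -90 0 0 0 30; 35 4 -100 0 0 0 30; 70 9 -100 0 0 -1 30; 110 14 -100 0 0 -1 30; 150 19 -100 0 0 -2 30; 190 24 -100 0 0 -2 30; 230 30 -100 0 0 -3 30; 270 35 -100 0 0 -3 30; 310 40 -100 0 0 -3 30; 350 45 -100 0 0 -3 30; 390 50 -100 0 0 -3 30; 420 54 -100 0 0 -3 30; 440 56 -95 0 0 -3 30; 450 58 -80 0 0 -3 30; 453 58 -60 0 0 -3 30; 453 58 -40 0 0 -3 30; 453 58 -25 0 0 -3 30"

```text
time: 21.7
ee_pos: [0.5206, 0.178, 0.1024]
tcp_rot: [-179.9, 0.0, 92.9]
wrist_force: [-0.4, -1.3, -1.2]
opening: 0.0438
grasp_force: 46.0
```

>>> carry_out:
  moves: "0 0 7 0 0 0 30; 0 0 14 0 0 0 30; 0 0 20 0 0 0 30; 0 0 24 0 0 0 30; 0 0 25 0 0 0 30; 0 0 25 0 0 0 30; 0 0 25 0 0 0 30"

```text
time: 22.4
ee_pos: [0.5216, 0.1788, 0.0806]
tcp_rot: [179.9, -0.0, 92.9]
wrist_force: [-1.6, -1.1, 6.4]
opening: 0.0438
grasp_force: 46.2
```

>>> carry_out:
  moves: "0 0 0 0 0 0 48; 0 0 0 0 0 0 60; 0 0 0 0 0 0 75; 0 0 0 0 0 0 80; 0 0 0 0 0 0 80; 0 0 -15 0 0 0 80; 0 0 -50 0 0 0 80; 0 0 -90 0 0 0 80; 0 0 -120 0 0 0 80; -40 -6 -120 0 0 1 80; -90 -13 -120 0 0 2 80; -140 -20 -120 0 0 3 85; -190 -27 -120 0 0 3 85; -240 -34 -120 0 0 3 85; -290 -41 -120 0 0 3 85; -340 -48 -120 0 0 3 85; -390 -55 -120 0 0 3 85; -440 -62 -120 0 0 3 85; -490 -69 -120 0 0 3 85; -528 -75 -120 0 0 3 85"

```text
time: 24.4
ee_pos: [0.4727, -0.355, 0.2007]
tcp_rot: [179.9, 0.0, 89.9]
wrist_force: [-0.4, 0.3, 0.5]
opening: 0.0851
grasp_force: 0.0
```

>>> carry_out:
  moves: "0 0 0 0 0 0 85; 0 0 0 0 0 0 85; 0 0 0 0 0 0 85"

```text
time: 24.7
ee_pos: [0.4736, -0.3518, 0.2002]
tcp_rot: [180.0, 0.0, 90.0]
wrist_force: [-0.1, -0.8, 0.5]
opening: 0.0852
grasp_force: 0.0
```

```bash
python3 - <<'E'
from h import *
o,c=snap('wrist','w7'); np.savez('w7.npz',p=o['ee_pos'],r=o['tcp_rot']); print(o['ee_pos'],o['tcp_rot'])
snap('top','t7'); snap('side','s7')
z=np.zeros((600,760,3),np.uint8); z[:384,:512]=cv2.imread('pics/w7.png'); z[:250,512:]=cv2.resize(cv2.imread('pics/s7.png')[180:300,130:249],(248,250)); z[390:590,:]=cv2.resize(cv2.imread('pics/t7.png')[130:210,110:414],(760,200),interpolation=cv2.INTER_CUBIC); cv2.imwrite('pics/c7.png',z)
E
```

```text
[ 0.47355156 -0.35178874  0.20020936] [1.79971860e+02 4.42122215e-03 8.99646804e+01]
```

View pics/c7.png

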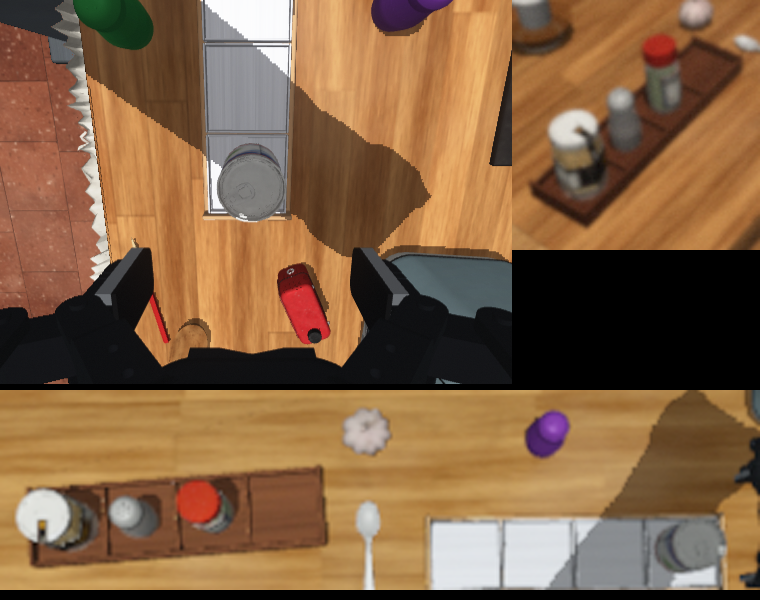

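Three are placed upright. The tin's top is at wrist (251,188).

```bash
python3 - <<'E'
from h import *
d=np.load('w7.npz');o=dict(ee_pos=d['p'],tcp_rot=d['r']);c=bot.camera('wrist')
print(rayw(c,[[251,188]],.084,o).round(4)); t=bot.camera('top');print(rayw(t,[[110+697/2.5,130+(547-390)/2.5]],.084).round(4))
E
```

```text
[[ 0.4722 -0.3523  0.084 ]]
[[ 0.4673 -0.3533  0.084 ]]
```

>>> carry_out:
  moves: "-1 -2 25 0 0 0 85; -1 -2 60 0 0 0 85; -1 -2 95 0 0 0 85; -1 -2 125 0 0 0 85; -1 -2 140 0 0 0 85; -1 -2 145 0 0 0 85; -1 -2 145 0 0 0 85; -1 -2 145 0 0 0 75; -1 -2 145 0 0 0 65; -1 -2 145 0 0 0 55; -1 -2 145 0 0 0 45; -1 -2 145 0 0 0 40; -1 -2 145 0 0 0 40; -1 -2 145 0 0 0 40; -1 -2 145 0 0 0 40; -1 -2 145 0 0 0 40"
  force: 45

```text
time: 26.55
ee_pos: [0.472, -0.354, 0.0562]
tcp_rot: [179.9, 0.1, 89.9]
wrist_force: [-0.1, 0.3, 6.8]
opening: 0.0559
grasp_force: 46.7
```

>>> carry_out:
  moves: "0 0 -10 0 0 0 40; 0 0 -35 0 0 0 40; 0 0 -65 0 0 0 40; 10 1 -90 0 0 0 40; 35 4 -100 0 0 0 40; 70 8 -100 0 0 -1 40; 110 13 -100 0 0 -1 40; 150 18 -100 0 0 -2 40; 190 23 -100 0 0 -2 40; 230 28 -100 0 0 -3 40; 270 33 -100 0 0 -3 40; 310 37 -100 0 0 -3 40; 350 42 -100 0 0 -3 40; 390 47 -100 0 0 -3 40; 420 50 -100 0 0 -3 40; 440 53 -95 0 0 -3 40; 449 54 -80 0 0 -3 40; 451 54 -60 0 0 -3 40; 451 54 -40 0 0 -3 40; 451 54 -25 0 0 -3 40"

```text
time: 28.55
ee_pos: [0.5251, 0.0968, 0.0776]
tcp_rot: [-179.9, 0.0, 92.9]
wrist_force: [0.6, -0.3, -1.7]
opening: 0.0559
grasp_force: 48.5
```

>>> carry_out:
  moves: "0 0 7 0 0 0 40; 0 0 14 0 0 0 40; 0 0 20 0 0 0 40; 0 0 24 0 0 0 40; 0 0 25 0 0 0 40; 0 0 25 0 0 0 40; 0 0 25 0 0 0 40"

```text
time: 29.25
ee_pos: [0.5262, 0.0975, 0.0562]
tcp_rot: [179.9, -0.0, 92.9]
wrist_force: [-3.7, -1.4, 7.7]
opening: 0.0558
grasp_force: 49.4
```

>>> carry_out:
  moves: "0 0 0 0 0 0 58; 0 0 0 0 0 0 66; 0 0 0 0 0 0 75; 0 0 0 0 0 0 85; 0 0 0 0 0 0 85; 0 0 -15 0 0 0 85; 0 0 -50 0 0 0 85; 0 0 -95 0 0 0 85; 0 0 -140 0 0 0 85; -40 0 -160 0 0 0 85; -90 0 -170 0 0 0 85; -140 0 -170 0 0 0 85; -190 0 -170 0 0 0 85; -230 0 -170 0 0 0 85; -240 0 -170 0 0 0 85; -240 0 -170 0 0 0 85; -240 0 -170 0 0 0 85"

```text
time: 30.95
ee_pos: [0.5382, -0.1416, 0.2251]
tcp_rot: [180.0, -0.0, 92.9]
wrist_force: [-0.4, -0.6, -1.0]
opening: 0.0854
grasp_force: 0.0
```

```bash
python3 - <<'E'
from h import *
snap('top','t8'); snap('side','s8')
z=np.zeros((600,800,3),np.uint8); z[:300,:]=cv2.resize(cv2.imread('pics/t8.png')[155:209,110:254],(800,300),interpolation=cv2.INTER_CUBIC); z[300:,:300]=cv2.resize(cv2.imread('pics/s8.png')[180:300,130:250],(300,300)); cv2.imwrite('pics/c8.png',z)
E
```

```text
(no output)
```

View pics/c8.png

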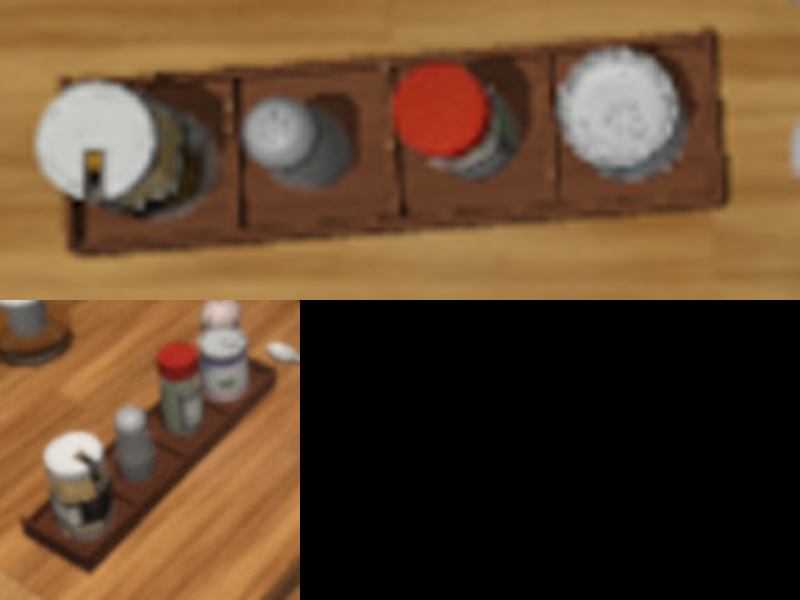

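All four stand upright in their bays, in the same order, with their bases within a few mm of the bay centres. The gripper is clear, so I'll hand in.

```bash
python3 -c "
from h import *
print(bot.job_done())"
```

```text
the job is handed in; nothing more can be done
None
```

The spread jar, shaker, spice jar and tin now stand upright and released in bays 1 to 4 of the new rack, in their original left-to-right order, and the job was handed in at about 31 s; no verdict was returned.

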